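# Bring a sample under the swing-arm magnifier

### The job

Swing the magnifier's arm well aside to the left (45 degrees or more from straight over the V-stop), then slide the black sample puck along the stand's plate until it sits fully home in the V-stop, lying flat against both of its faces. Then swing the arm back so that the lens is centred over the puck, and leave it there; do not disturb the brass weight and the spare puck beside the stand.

Things in the scene. Friction and masses are not known exactly. Their poses are not given: they have to be found in the camera images.
- stand: Magnifier stand, fixed to the bench, turned up to 0.3 rad. Origin on the bench directly under the nest point; x towards the hinge post (away from the robot), y left. Aluminium plate 8 mm thick (top z = 0.008), x -55 to 55, y -185 to 50 mm. Grey foot with the hinge post at (140, 0).
- nest (a point): Point on the plate's top where the axis of the puck stands when fully home in the V-stop; axes as the stand's. V-stop: two dark steel bars 26 mm long, 8 mm thick, 9 mm above the plate, inner faces at a right angle, opening to -y (right, where the puck starts). They touch the home puck at x = +-10.6, y = 10.6 mm and span y 1 to 26, x -26 to 26 mm.
- puck: The sample: black moulded disc, 30 mm diameter, 13 mm high, about 20 g, loose on the stand's plate; origin at the centre of its underside, z up.
- swing_arm (a joint): Angle of the magnifier arm about its upright hinge, rad: 0 = lens over the nest point, positive = swung left (+y of the stand; clockwise from above); stops at -0.35 and 1.4. No stop or detent at 0: light friction (0.18 N m, about 1 N at the peg) holds the arm where it is left. Starts between -0.2 and 0.25.
- hinge_mid (a point): On the hinge axis at the middle height of the arm (z = 0.081). The post's white hub is 38 mm in diameter and its top with the black cap is at z = 0.104. Axes turn with the arm: -x points along the arm to the lens.
- lens_mid (a point): Centre of the round lens, 140 mm from the hinge axis, z = 0.081. Black lens ring 70 mm outside diameter, 12 mm thick (z 0.075 to 0.087); a white bar 14 mm wide and 10 mm thick joins it to the hub.
- peg_mid (a point): Upright steel peg with red cap on a tab at the outer edge of the lens ring, 190 mm from the hinge axis, for pushing the arm; 10 mm in diameter (cap 12 mm), standing from z = 0.085 to 0.125; this point is at z = 0.105.
- spare_puck: Bystander: another black puck, 30 mm diameter, 13 mm high, on the bench behind the plate; origin under its centre.
- weight: Bystander: brass weight, 30 mm diameter, 43 mm high, on the bench to the left of the V-stop; the arm passes above it. Origin under its centre.
Not all that is in view belongs to the job. What is shaped like the puck but brown, orange or pink is not meant.

How it is judged:
By the outcome, as a careful person would: the job done as asked, in the order asked, and still so for the second after the job is handed in, with the robot touching nothing.
It also fails if it takes over 64 s, if anything falls off the work surface, if the arm or the gripper's body presses on something with over 40 N, if the wrist force passes 120 N, or if a joint passes its speed limit or range.

### The arm

A 7-joint arm with a two-finger parallel gripper is mounted at the origin on the work surface; the furniture and walls round the work are solid. World frame = base frame: x ahead of the robot, y to its left, z up, the work surface at z = 0. Lengths are in m, angles in rad, forces in N, time in s.
With the tool pointing down it reaches from about 0.4 to 0.85 m from the base axis. Payload 6.9 kg.
Tool frame: the origin (TCP) lies midway between the tips of the shut fingers; the grasp point (between the pads) lies 19 mm behind it; z points along the fingers, y is the line along which they close (so a half turn about z gives the same grasp; the last joint's range is limited). The gripper opens to 85 mm and grips with 20 to 120 N. Pads are 22 mm wide; open, the fingers measure 114 mm over their backs; the gripper's body (76 mm by 85 mm) begins 54 mm behind the grasp point. The pads swing forward as they close: fully open they stand 13 mm farther back than shut.
Start: joints at [-1.091, 0.507, -0.238, 1.5, 0.126, 1.149, -0.155], TCP at [0.228, 0.582, 0.231] pointing down, gripper open.
Joint ranges: [-3.08, 3.08], [-0.24, 2.05], [-1.43, 1.35], [0, 2.5], [-1.52, 4.66], [0.17, 1.96], [-2.89, 2.89]. Speed limits (rad/s): [2.39, 2.39, 3.14, 3.14, 3.14, 3.14, 3.14].

### API

Orientations are given as a rotation vector (axis times angle).
In Python, from cell import sense, get_image, env, models gives the robot as it stands.
- The arm moves only by the shell command python3 -m inch 'ROWS' [FORCE]. ROWS is JSON, one flat list of numbers, 7 for each row, row after row: the shift along the tool's x, y, z in m, then the turn, a rotation vector about the tool's x, y, z in degrees, then the finger opening in m, from 0 to 0.0854. In form: [x, y, z, wx, wy, wz, gripper, x, y, z, wx, wy, wz, gripper, ...]. A call has exactly 10 rows; each row shifts and turns the commanded pose from where the row before left it, along the tool's axes as they then stand; what a row does not reach is not made up. A row lasts 1/10 s, in which the tool goes at most 50 mm and 8.59 degrees, less where a joint would pass 70% of its speed; a pose out of reach is approached as far as the arm can. A call is refused whole if a number of a shift passes 0.05 or a number of a turn 8.59, either way. A call with a gripper value outside its range is refused whole. The fingers move at their own pace and stop on an object; FORCE is the grip in N (left out, the last holds). Time passes only in rows, so rows that do not move let the fingers close, or fill a call up. It gives the time, the measured TCP pose, the force, the opening and the grip force at its end, in the units of the state.
- sense(): the state, without advancing time (a new reading comes with each control period).
- get_image(name): name is "side" or "top"; returns a dict with "frame" (480x640x3 uint8, red, green, blue), "depth" (480x640 float32, m along the optical axis (not along the pixel's ray), 0 where there is no reading), "camera_matrix" (3x3 intrinsics, pixels), "k1" (the pictures are not rectified: a ray, as slopes to the right and down, at radius r is drawn at 1 + k1 r^2 times it, then the intrinsics apply), "eye" and "orientation" of the camera in the world. Camera axes: x right, y up, looking along -z (the intrinsics and any distortion apply to the point x, -y, -z); pixel columns grow to the right and rows downward; lengths in m; the calibration is good to about 2 mm. A picture is of the moment at which its call begins.
- env.hand_in(): hands the job in; it is judged then, once.
Trained networks look in a picture, given as the dict that the camera call returned (one of the last four; its "shot" number tells which), for a name from the list of things; names that differ only in an ending like _2 or _b are one class to them, and where a whole thing is asked for, a point or a joint stands for the part that bears it (a point fixed in the world has none). Each returns a list of dicts, best first, with "score" (0 to 1); they miss things now and then, are a little off and sometimes report something else, mostly with a low value. They report only what shows in the picture. A call takes as long as a camera call. They do not tell look-alikes from the thing itself.
- models.boxes_of(label, picture): "at" ([column, row] in pixels, amid what is visible of it).
The state is a dict: "t": time; "qpos": joint angles; "qvel": joint speeds; "joint_torque": joint torques, N m; "eef_pos": TCP position; "tool_rot": TCP orientation; "contact_force": force on the tool from outside, world axes, zero at the start; "torque": the same for the moment, N m; "gripper_width": finger opening in m; "grasp_force": force on a finger pad.
Only numpy, scipy, OpenCV 4.12 (cv2) and the standard library are available. Lean on these libraries where they do the work, as an engineer would, in place of code of your own. Each camera call takes 0.05 s, during which the arm holds its last target. There are 200 camera calls.

## Working session

There is one attempt and no reset: what is moved stays moved. The work goes in short steps, Python scripts to look and compute and a shell command to move; the robot and the scene stay as the last step left them, time stands still between calls to the robot, and variables do not carry over. Pictures are saved under pics/ and viewed, at most 10 in all, crops included, and the job is handed in when it is done.

```bash
ls; mkdir -p pics; cat > h.py <<'E'
import numpy as np, cv2
from scipy.spatial.transform import Rotation as R
from cell import sense, get_image, env, models
def rot(p):
    o=np.array(p['orientation'],float)
    return o if o.shape==(3,3) else (R.from_rotvec(o).as_matrix() if o.size==3 else R.from_quat(o).as_matrix())
def ray(p,u,v):
    K=np.array(p['camera_matrix'],float)
    d=np.array([p['k1'],0,0,0],float)
    s=cv2.undistortPoints(np.array([[[u,v]]],float),K,d)[0,0]
    return rot(p)@np.array([s[0],-s[1],-1.])
def at_z(p,u,v,z):
    r=ray(p,u,v);e=np.array(p['eye']);return e+r*(z-e[2])/r[2]
def at_depth(p,u,v):
    d=p['depth'][int(round(v)),int(round(u))];return np.array(p['eye'])+ray(p,u,v)*d
def proj(p,X):
    c=rot(p).T@(np.array(X,float)-np.array(p['eye']));s=np.array([c[0],-c[1]])/-c[2]
    s=s*(1+p['k1']*(s@s));K=np.array(p['camera_matrix']);return K[:2,:2]@s+K[:2,2]
def save(p,name,box=None,sc=1):
    f=p['frame'][:,:,::-1]
    if box: a,b,c,d=box;f=f[b:d,a:c]
    cv2.imwrite('pics/'+name,cv2.resize(f,None,fx=sc,fy=sc,interpolation=cv2.INTER_CUBIC))
E
python3 - <<'E'
from h import *
np.set_printoptions(precision=4,suppress=True)
s=sense();print(s['t'],s['eef_pos'],s['tool_rot'],s['gripper_width'])
for n in('top','side'):
    p=get_image(n);save(p,n+'0.png');print(n,p['eye'],p['orientation'],p['camera_matrix'],p['k1'])
    for l in('puck','swing_arm','peg_mid','hinge_mid','lens_mid','stand','spare_puck','weight'):
        print(l,[(np.round(d['at'],1).tolist(),round(d['score'],2),at_depth(p,*d['at']).round(3).tolist()) for d in models.boxes_of(l,p)[:4]])
E
```

```text
pics
0.0 [0.2281 0.5814 0.2304] [-0.5837 -3.0866  0.0027] 0.08555849604355578
top [0.3398 0.1983 0.9439] [ 0.1374 -0.1519 -1.5797] [[514.1796   0.     322.3181]
 [  0.     514.1796 246.5862]
 [  0.       0.       1.    ]] -0.11378044783058425
puck [([360.4, 327.9], 0.71, [0.363, 0.122, 0.014]), ([294.6, 331.5], 0.71, [0.359, 0.24, 0.013]), ([431.8, 244.1], 0.71, [0.515, -0.015, 0.014]), ([346.9, 254.1], 0.53, [0.497, 0.144, 0.019])]
swing_arm [([297.1, 250.2], 0.85, [0.494, 0.232, 0.085])]
peg_mid [([298.2, 249.0], 0.91, [0.496, 0.23, 0.082])]
hinge_mid [([298.2, 246.5], 0.9, [0.5, 0.23, 0.084])]
lens_mid [([296.5, 249.5], 0.61, [0.496, 0.233, 0.082]), ([250.4, 233.3], 0.52, [0.533, 0.317, 0.044])]
stand [([312.0, 246.9], 0.84, [0.5, 0.207, 0.081])]
spare_puck [([345.6, 202.6], 0.58, [0.596, 0.144, 0.015])]
weight [([251.5, 234.8], 0.64, [0.533, 0.317, 0.031])]
side [ 0.3873 -0.668   0.4108] [ 1.2184 -0.0628 -0.1262] [[598.9878   0.     313.89  ]
 [  0.     598.9878 245.0602]
 [  0.       0.       1.    ]] -0.11394947109631746
puck [([350.7, 361.5], 0.58, [0.511, -0.023, 0.013]), ([322.0, 305.9], 0.56, [0.497, 0.131, 0.018]), ([237.2, 322.9], 0.53, [0.37, 0.105, 0.014])]
swing_arm [([324.5, 242.6], 0.69, [0.514, 0.214, 0.088])]
peg_mid [([321.4, 241.6], 0.85, [0.511, 0.229, 0.084])]
hinge_mid []
lens_mid [([319.1, 241.1], 0.65, [0.508, 0.236, 0.083]), ([331.1, 281.9], 0.58, [0.528, 0.241, 0.007])]
stand [([336.1, 286.8], 0.79, [0.533, 0.22, 0.007]), ([321.0, 241.7], 0.59, [0.511, 0.229, 0.084])]
spare_puck [([385.1, 302.7], 0.82, [0.594, 0.134, 0.014])]
weight [([332.8, 260.5], 0.7, [0.541, 0.305, 0.02])]
```

View pics/top0.png

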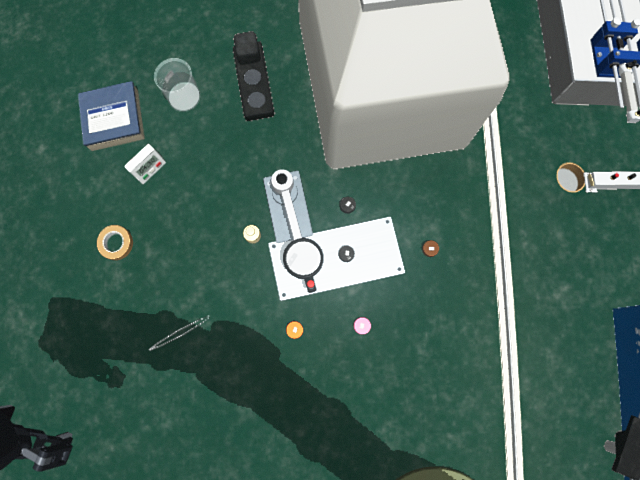

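View pics/side0.png

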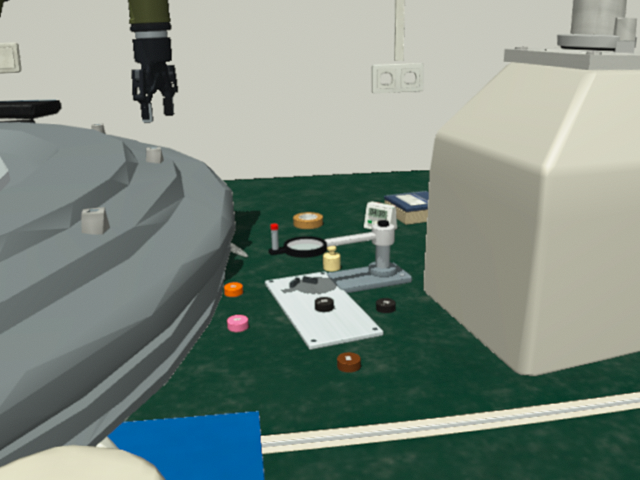

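The top view shows the plate at about (336,258), the puck at (346,254), the hinge cap at (282,180), the peg's red cap at (311,285), the weight at (251,234) and the spare puck at (347,204). The orange, pink and brown discs are decoys. Next I'll fit the stand and the arm angle from this view.

```bash
python3 - <<'E'
from h import *
np.set_printoptions(precision=4,suppress=True)
p=get_image('top');save(p,'top1.png',(230,150,430,320),4)
f=p['frame'].astype(int);hsv=cv2.cvtColor(p['frame'],cv2.COLOR_RGB2HSV)
# plate: bright low-saturation pixels at height ~8mm
H=np.zeros((480,640,3))
for v in range(150,320):
    for u in range(200,450): H[v,u]=at_depth(p,u,v)
sub=np.zeros((480,640),bool);sub[150:320,200:450]=1
m=(sub&(hsv[:,:,1]<60)&(hsv[:,:,2]>170)&(H[:,:,2]<.03)).astype(np.uint8)
n,l,st,c=cv2.connectedComponentsWithStats(m);i=1+st[1:,4].argmax();m=l==i
pts=np.argwhere(m);xy=np.array([at_z(p,u,v,.008)[:2] for v,u in pts])
rc=cv2.minAreaRect((xy*1000).astype(np.float32));print('plate rect',rc,'z',np.median(H[m][:,2]))
red=sub&(f[:,:,0]>150)&(f[:,:,1]<80)&(f[:,:,2]<80)
q=np.argwhere(red).mean(0)[::-1];print('red',q,red.sum(),at_z(p,*q,.125),'z',np.median(H[red][:,2]))
blk=(f.max(2)<70)
def blob(b,name,z):
    a=np.zeros_like(sub);a[b[1]:b[3],b[0]:b[2]]=1
    q=np.argwhere(a&blk);rr=(q.min(0)+q.max(0))/2;print(name,q.mean(0)[::-1],rr[::-1],len(q),at_z(p,*rr[::-1],z))
blob((272,170,292,192),'hingecap',.104);blob((335,244,358,266),'puck',.021);blob((337,194,359,215),'spare',.013)
print('beige top/near', at_depth(p,340,160),at_depth(p,400,100),at_depth(p,470,140))
E
```

```text
plate rect ((554.4342041015625, 175.82891845703125), (235.626220703125, 235.0555419921875), 11.681413650512695) z 0.008720093332400536
red [308.7 282.2] 10 [0.4344 0.2122 0.125 ] z 0.12306084345468427
hingecap [281.2727 178.3896] [281.5 178.5] 77 [0.6151 0.2573 0.104 ]
puck [343. 260.] [343. 260.] 1 [0.4861 0.1513 0.021 ]
spare [344.5962 205.8077] [346.5 204.5] 52 [0.5924 0.142  0.013 ]
beige top/near [0.6641 0.1545 0.0577] [0.6813 0.0754 0.2604] [ 0.7008 -0.087   0.0612]
```

View pics/top1.png

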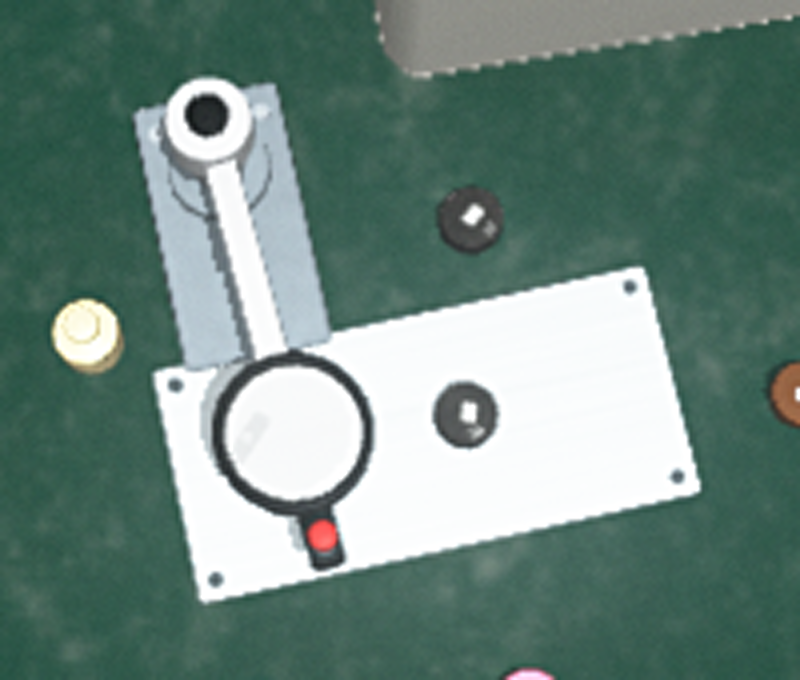

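The crop gives me plate corners, red cap, hinge cap and puck centre. I'll fit the stand pose to these.

```bash
python3 - <<'E'
from h import *
from scipy.optimize import least_squares
np.set_printoptions(precision=4,suppress=True)
p=get_image('top')
c=lambda u,v:(230+u/4-.375,150+v/4-.375)
W=lambda u,v,z:at_z(p,*c(u,v),z)[:2]
pts=np.array([W(153,372,.008),W(204,602,.008),W(700,490,.008),W(643,268,.008),W(207,114,.104)])
loc=np.array([[55,50],[-55,50],[-55,-185],[55,-185],[140,0]])/1000
def T(q):
    a=np.array([[np.cos(q[2]),-np.sin(q[2])],[np.sin(q[2]),np.cos(q[2])]]);return a,q[:2]
res=lambda q:((loc@T(q)[0].T+q[:2])-pts).ravel()
s=least_squares(res,[.5,.2,.2]);q=s.x;print('stand',q,'res mm',s.fun*1000)
A,o=T(q);toS=lambda w:A.T@(w-o)
pk=toS(W(465,414,.021));print('puck stand',pk*1000,'world',A@pk+o)
for z in(.125,):
    r=toS(W(322,535,z));h=r-[.14,0];print('peg',r*1000,np.hypot(*h),'angle',np.arctan2(h[1],-h[0]))
print('spare',toS(W(470,218,.013))*1000,'weight',toS(W(83,323,.043))*1000)
np.save('stand.npy',q)
E
```

```text
stand [0.479  0.229  0.2063] res mm [ 0.0231 -0.0042 -0.818   1.0804 -0.8842 -0.7178  1.3768 -0.499   0.3024
  0.1406]
puck stand [  2.2101 -85.545 ] world [0.4987 0.1457]
peg [-49.4712  -9.1121] 0.18969018403867885 angle -0.04805547226025689
spare [  93.6366 -109.7476] weight [76.3958 74.3321]
```

```bash
cat >> h.py <<'E'
q=np.load('stand.npy');A=np.array([[np.cos(q[2]),-np.sin(q[2])],[np.sin(q[2]),np.cos(q[2])]])
def st(w): return A.T@(np.array(w)[:2]-q[:2])
def go(sx,sy,z,head):   # target in stand mm, world z, heading of tool y in stand deg -> tool-frame shift and turn
    s=sense();M=R.from_rotvec(s['tool_rot']).as_matrix();w=np.array([*(A@np.array([sx,sy])/1000+q[:2]),z])
    h=np.radians(head)+q[2];y=np.array([np.cos(h),np.sin(h),0]);zz=np.array([0,0,-1.]);G=np.c_[np.cross(y,zz),y,zz]
    print('t',s['t'],'stand mm',st(s['eef_pos']).round(4)*1000,'z',round(s['eef_pos'][2],4),'shift mm',(M.T@(w-s['eef_pos'])*1000).round(1),'turn',np.degrees(R.from_matrix(M.T@G).as_rotvec()).round(1),'F',np.round(s['contact_force'],1),'w',round(s['gripper_width'],4))
E
python3 -m inch '[-0.033,-0.027,0,0,0,0,0.035,-0.033,-0.027,0,0,0,0,0.035,-0.033,-0.027,0,0,0,0,0.035,-0.033,-0.027,0,0,0,0,0.035,-0.033,-0.027,0,0,0,0,0.035,-0.033,-0.027,0,0,0,0,0.035,-0.033,-0.027,0,0,0,0,0.035,-0.033,-0.027,0,0,0,0,0.035,-0.033,-0.027,0,0,0,0,0.035,-0.033,-0.027,0,0,0,0,0.035]'
python3 -c "
from h import *
go(-49.8,-9.1,.2,92.75)"
```

```text
t: 2.0
eef_pos: [0.4376, 0.2084, 0.2316]
tool_rot: [0.584, 3.086, 0.001]
contact_force: [0.4, 1.0, 0.9]
gripper_width: 0.0348
grasp_force: 0.0
t 2.0 stand mm [-44.8 -11.7] z 0.2316 shift mm [ 5.6 -0.6 31.6] turn [  0.   0. -36.] F [0.4 1.  0.9] w 0.0348
```

```bash
python3 -m inch '[0.0056,-0.0006,0,0,0,-6,0.035,0,0,0,0,0,-6,0.035,0,0,0,0,0,-6,0.035,0,0,0,0,0,-6,0.035,0,0,0.015,0,0,-6,0.035,0,0,0.025,0,0,-6,0.035,0,0,0.025,0,0,0,0.035,0,0,0.025,0,0,0,0.035,0,0,0.025,0,0,0,0.035,0,0,0.015,0,0,0,0.035]'
python3 - <<'E'
from h import *
go(-49.8,-9.1,.096,92.75)
p=get_image('side');save(p,'side1.png',(200,120,440,360),2.5)
E
```

```text
t: 3.0
eef_pos: [0.4309, 0.2111, 0.0998]
tool_rot: [0.399, -3.115, 0.001]
contact_force: [0.2, -0.0, -0.0]
gripper_width: 0.035
grasp_force: 0.0
t 3.0 stand mm [-50.8  -7.6] z 0.0998 shift mm [-0.9 -1.5  3.8] turn [-0.  -0.1  0. ] F [ 0.2 -0.  -0. ] w 0.035
```

View pics/side1.png

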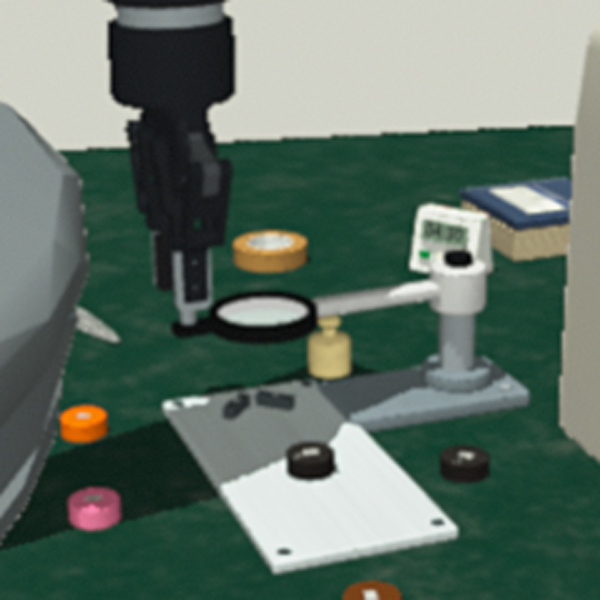

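```bash
python3 -m inch '[-0.0009,-0.0015,0.0038,0,0,0,0.018,0,0,0,0,0,0,0.018,-0.0001,0.0066,0,0,0,2,0.018,-0.0003,0.01,0,0,0,3,0.018,-0.0003,0.01,0,0,0,3,0.018,-0.0003,0.01,0,0,0,3,0.018,-0.0003,0.01,0,0,0,3,0.018,-0.0003,0.01,0,0,0,3,0.018,-0.0003,0.01,0,0,0,3,0.018,-0.0003,0.01,0,0,0,3,0.018]'
python3 -c "
from h import *
a=np.radians(23-2.75);go(140-190*np.cos(a),190*np.sin(a),.096,90-20.25)
p=get_image('top');save(p,'top2.png',(200,140,400,300),3)"
```

```text
t: 4.05
eef_pos: [0.4293, 0.2865, 0.0986]
tool_rot: [0.234, 3.132, 0.001]
contact_force: [0.3, -1.1, -1.5]
gripper_width: 0.018
grasp_force: 0.6
t 4.05 stand mm [-36.9  66.5] z 0.0986 shift mm [ 1.1 -1.2  2.6] turn [ 0.   0.1 -0.1] F [ 0.3 -1.1 -1.5] w 0.018
```

View pics/top2.png

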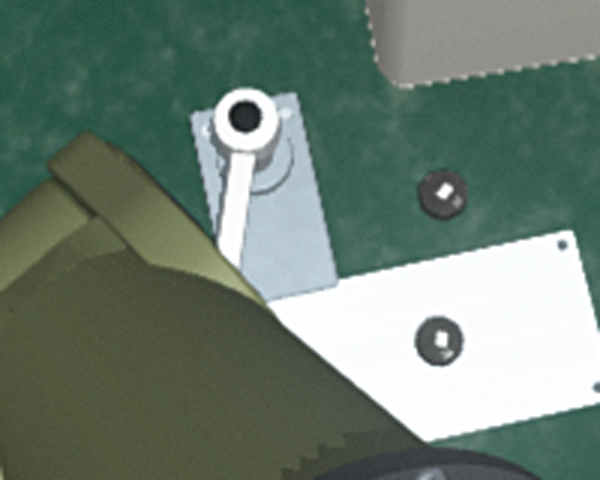

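```bash
python3 -m inch '[-0.0003,0.01,0,0,0,3,0.018,-0.0005,0.0139,0,0,0,4.2,0.018,-0.0005,0.0139,0,0,0,4.2,0.018,-0.0005,0.0139,0,0,0,4.2,0.018,-0.0005,0.0139,0,0,0,4.2,0.018,-0.0005,0.0139,0,0,0,4.2,0.018,-0.0005,0.0139,0,0,0,4.2,0.018,-0.0005,0.0139,0,0,0,4.2,0.018,-0.0005,0.0139,0,0,0,4.2,0.018,-0.0003,0.01,0,0,0,3,0.018]'
python3 -c "
from h import *
a=np.radians(60);go(140-190*np.cos(a),190*np.sin(a),.096,30)"
```

```text
t: 5.1
eef_pos: [0.4902, 0.4002, 0.0984]
tool_rot: [1.28, 2.869, 0.001]
contact_force: [-1.0, -1.3, 0.9]
gripper_width: 0.0182
grasp_force: 0.6
t 5.1 stand mm [ 46.  165.2] z 0.0984 shift mm [-0.1 -1.2  2.4] turn [ 0.  -0.   0.1] F [-1.  -1.3  0.9] w 0.0182
```

```bash
python3 -m inch '[0,-0.0012,0,0,0,0,0.035,0,0,0,0,0,0,0.035,0,0,-0.01,0,0,0,0.035,0,0,-0.02,0,0,0,0.035,0,0,-0.03,0,0,0,0.035,0,0,-0.03,0,0,7.5,0.035,0,0,0,0,0,7.5,0.018,0,0,0,0,0,7.5,0.018,0,0,0,0,0,7.5,0.018,0,0,0,0,0,0,0.018]'
python3 -c "
from h import *
go(2.2,-125,.19,0)"
```

```text
t: 6.1
eef_pos: [0.4885, 0.3987, 0.1885]
tool_rot: [-1.979, -2.44, -0.001]
contact_force: [-1.4, -0.3, 0.4]
gripper_width: 0.018
grasp_force: 0.0
t 6.1 stand mm [ 44.1 164.1] z 0.1885 shift mm [-289.   -42.4   -1.6] turn [ 0.  -0.   0.1] F [-1.4 -0.3  0.4] w 0.018
```

```bash
python3 -m inch '[-0.0289,-0.0042,0,0,0,0,0.018,-0.0289,-0.0042,0,0,0,0,0.018,-0.0289,-0.0042,0,0,0,0,0.018,-0.0289,-0.0042,0,0,0,0,0.018,-0.0289,-0.0042,0,0,0,0,0.018,-0.0289,-0.0042,0,0,0,0,0.018,-0.0289,-0.0042,0,0,0,0,0.018,-0.0289,-0.0042,0,0,0,0,0.018,-0.0289,-0.0042,0,0,0,0,0.018,-0.0289,-0.0042,0,0,0,0,0.018]'
python3 - <<'E'
from h import *
go(2.2,-125,.014,0)
p=get_image('top');save(p,'top3.png',(210,140,430,310),3.5)
E
```

```text
t: 7.1
eef_pos: [0.5075, 0.1061, 0.1881]
tool_rot: [1.971, 2.446, 0.001]
contact_force: [0.8, -0.3, 0.4]
gripper_width: 0.0181
grasp_force: 0.0
t 7.1 stand mm [   2.7 -126.2] z 0.1881 shift mm [  1.1  -0.6 174.1] turn [ 0.  -0.   0.5] F [ 0.8 -0.3  0.4] w 0.0181
```

View pics/top3.png

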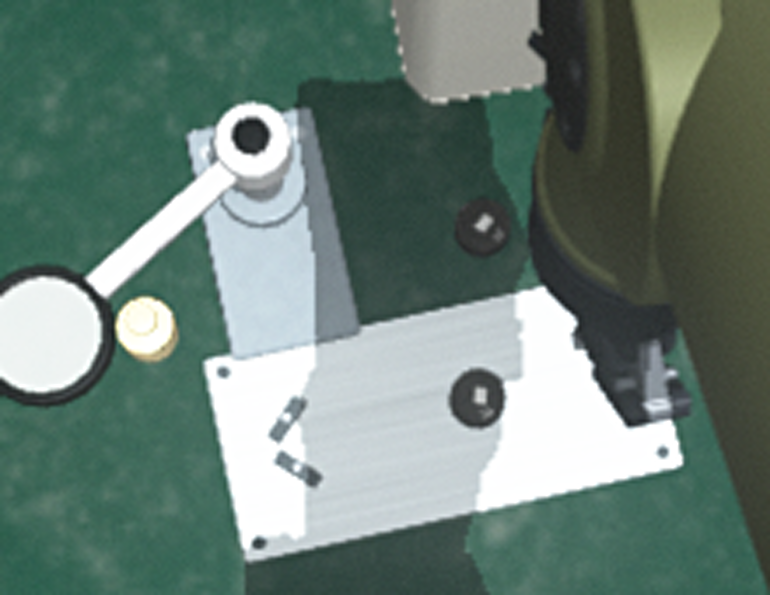

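The magnifier arm now stands about 59° to the left. The V-stop bars show at crop (289,418) and (299,469), and the puck at (477,397). Next I'll refine the nest and puck positions and check the side view before descending.

```bash
python3 - <<'E'
from h import *
p=get_image('top');c=lambda u,v:(210+(u+.5)/3.5-.5,140+(v+.5)/3.5-.5)
for n,u,v,z in(('bar1',289,418,.017),('bar2',299,469,.017),('puck',476,397,.021),('cap',251,134,.104),('lens',45,335,.087)):
    r=st(at_z(p,*c(u,v),z))*1000;print(n,r.round(1))
a=r-[140,0];print('arm deg',np.degrees(np.arctan2(a[1],-a[0])),np.hypot(*a))
for uv in((367,165),(362,150)):print(at_depth(p,*uv))
p=get_image('side');save(p,'side2.png',(150,0,550,400),1.5)
E
```

```text
bar1 [13.4 12.2]
bar2 [-13.9  12.8]
puck [  2.4 -85.2]
cap [ 1.4e+02 -1.0e-01]
lens [ 67.6 118.9]
arm deg 58.67111860360574 139.2370785510376
[6.74498429e-01 9.96036149e-02 1.05682273e-04]
[0.66804053 0.11749988 0.09644805]
```

View pics/side2.png

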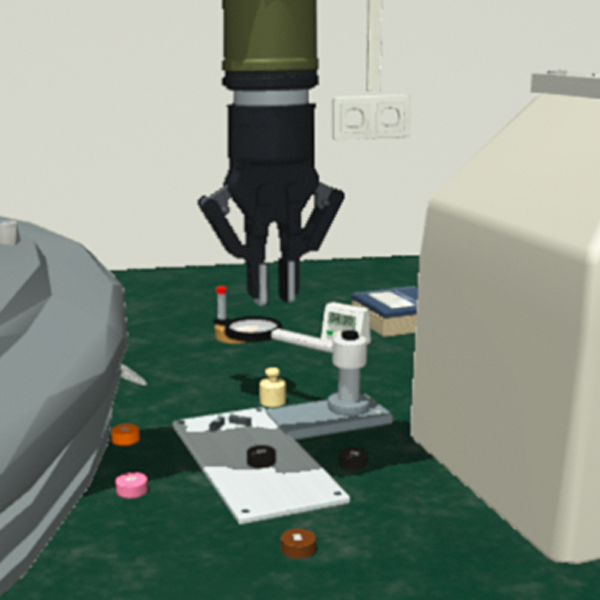

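```bash
python3 -m inch '[0.0011,-0.0006,0.02,0,0,0.5,0.018,0,0,0.02,0,0,0,0.018,0,0,0.02,0,0,0,0.018,0,0,0.02,0,0,0,0.018,0,0,0.02,0,0,0,0.018,0,0,0.02,0,0,0,0.018,0,0,0.02,0,0,0,0.018,0,0,0.018,0,0,0,0.018,0,0,0.01,0,0,0,0.018,0,0,0.005,0,0,0,0.018]'
python3 -c "
from h import *
go(2.3,-125,.013,0)"
```

```text
t: 8.25
eef_pos: [0.5065, 0.1093, 0.0139]
tool_rot: [-1.984, -2.434, 0.001]
contact_force: [0.2, -0.5, -0.2]
gripper_width: 0.0181
grasp_force: 0.0
t 8.25 stand mm [   2.4 -122.9] z 0.0139 shift mm [-2.1 -0.1  0.9] turn [-0.1 -0.  -0.2] F [ 0.2 -0.5 -0.2] w 0.0181
```

```bash
python3 -m inch '[0.0095,0,0.0009,0,0,0,0.018,0.0095,0,0,0,0,0,0.018,0.0095,-0.0003,0,0,0,0,0.018,0.0095,-0.0003,0,0,0,0,0.018,0.0095,-0.0003,0,0,0,0,0.018,0.0095,-0.0003,0,0,0,0,0.018,0.0095,-0.0003,0,0,0,0,0.018,0.0095,-0.0003,0,0,0,0,0.018,0.0065,-0.0003,0,0,0,0,0.018,0.003,-0.0003,0,0,0,0,0.018]'
python3 - <<'E'
from h import *
go(0,-23,.013,0)
p=get_image('top');save(p,'top4.png',(255,210,355,310),6)
E
```

```text
t: 9.25
eef_pos: [0.4873, 0.1926, 0.0135]
tool_rot: [-1.987, -2.433, -0.0]
contact_force: [-0.2, 0.2, 1.3]
gripper_width: 0.0178
grasp_force: 0.2
t 9.25 stand mm [  0.7 -37.3] z 0.0135 shift mm [14.3 -0.7  0.5] turn [-0.  -0.  -0.3] F [-0.2  0.2  1.3] w 0.0178
```

View pics/top4.png

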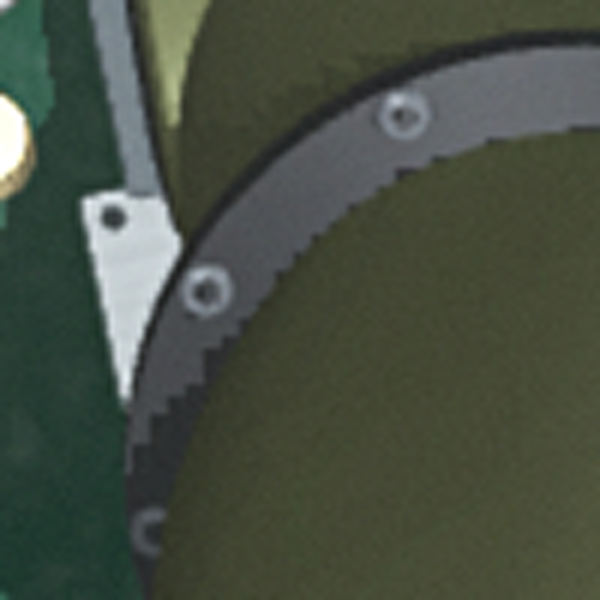

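```bash
python3 -m inch '[0.003,-0.0003,0,0,0,0,0.018,0.003,-0.0002,0,0,0,0,0.018,0.002,-0.0002,0,0,0,0,0.018,0.0015,0,0,0,0,0,0.018,0.0015,0,0,0,0,0,0.018,0.001,0,0,0,0,0,0.018,0.001,0,0,0,0,0,0.018,0.0005,0,0,0,0,0,0.018,0.0005,0,0,0,0,0,0.018,0,0,0,0,0,0,0.018]'
python3 - <<'E'
from h import *
go(0,-23,.013,0)
p=get_image('side');save(p,'side3.png',(260,230,400,350),5)
for d in models.boxes_of('puck',p)[:3]:print(d['at'],d['score'],st(at_depth(p,*d['at']))*1000)
E
```

```text
t: 10.3
eef_pos: [0.4842, 0.2052, 0.0136]
tool_rot: [1.988, 2.432, 0.0]
contact_force: [1.2, -0.5, -0.0]
gripper_width: 0.0178
grasp_force: 0.2
t 10.3 stand mm [  0.2 -24.4] z 0.0136 shift mm [ 1.4 -0.2  0.6] turn [ 0.   0.  -0.3] F [ 1.2 -0.5 -0. ] w 0.0178
[347.9, 363.9] 0.95 [ -25.62620369 -257.562035  ]
[232.5, 288.0] 0.77 [-112.07434265   24.50205232]
[237.5, 318.9] 0.68 [-128.5222316   -86.87806538]
```

View pics/side3.png

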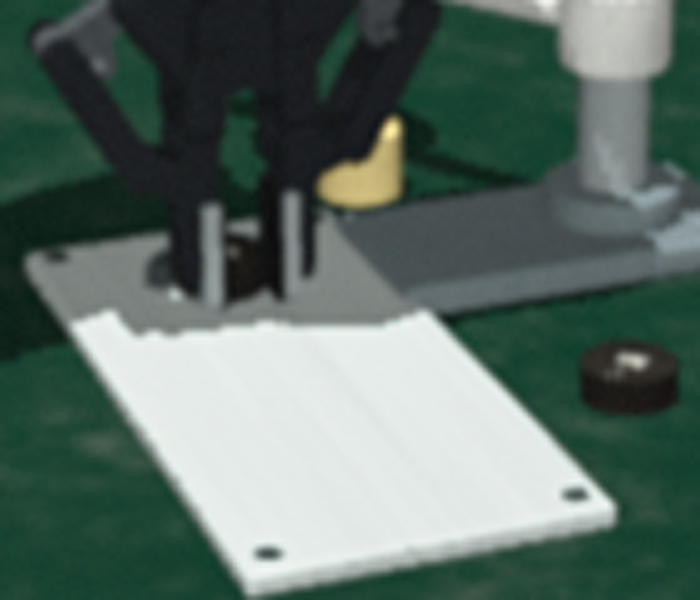

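The puck sits between the fingertips just short of the V-stop. I'll press on gently until the force rises.

```bash
python3 -m inch '[0.0005,-0.0002,0,0,0,0,0.018,0.0005,0,0,0,0,0,0.018,0.0005,0,0,0,0,0,0.018,0.0005,0,0,0,0,0,0.018,0.0005,0,0,0,0,0,0.018,0.0005,0,0,0,0,0,0.018,0,0,0,0,0,0,0.018,0,0,0,0,0,0,0.018,0,0,0,0,0,0,0.018,0,0,0,0,0,0,0.018]'
python3 -c "
from h import *
go(0,-23,.013,0);print(A.T@np.array(sense()['contact_force'])[:2])"
```

```text
t: 11.4
eef_pos: [0.4842, 0.2068, 0.0138]
tool_rot: [1.989, 2.429, -0.0]
contact_force: [2.6, -6.1, 1.9]
gripper_width: 0.0178
grasp_force: 3.4
t 11.4 stand mm [  0.6 -22.9] z 0.0138 shift mm [-0.1 -0.6  0.8] turn [ 0.1  0.1 -0.4] F [ 2.6 -6.1  1.9] w 0.0178
[ 1.2506252  -6.48835582]
```

```bash
python3 -m inch '[0.0005,0,0,0,0,0,0.018,0.0005,0,0,0,0,0,0.018,0.0005,0,0,0,0,0,0.018,0,0.0005,0,0,0,0,0.018,0,-0.0005,0,0,0,0,0.018,0,-0.0005,0,0,0,0,0.018,0,0.0005,0,0,0,0,0.018,0,0,0,0,0,0,0.018,0,0,0,0,0,0,0.018,0,0,0,0,0,0,0.018]'
python3 -c "
from h import *
go(0,-23,.013,0);print(A.T@np.array(sense()['contact_force'])[:2])"
```

```text
t: 12.4
eef_pos: [0.4844, 0.2075, 0.0139]
tool_rot: [1.989, 2.428, -0.0]
contact_force: [4.7, -8.1, 2.0]
gripper_width: 0.018
grasp_force: 5.0
t 12.4 stand mm [  0.9 -22.2] z 0.0139 shift mm [-0.8 -0.9  0.9] turn [ 0.1  0.1 -0.5] F [ 4.7 -8.1  2. ] w 0.018
[ 2.93721457 -8.94048688]
```

```bash
python3 -m inch '[-0.002,0,0,0,0,0,0.018,-0.004,0,0,0,0,0,0.018,-0.008,0,0,0,0,0,0.018,-0.012,0,0,0,0,0,0.018,-0.014,0,-0.01,0,0,0,0.018,-0.014,0,-0.03,0,0,0,0.018,-0.014,0,-0.03,0,0,0,0.018,-0.014,0,-0.03,0,0,0,0.018,-0.014,0,-0.03,0,0,0,0.018,-0.014,0,-0.03,0,0,0,0.018]'
python3 - <<'E'
from h import *
go(0,-130,.19,0)
p=get_image('top');save(p,'top5.png',(265,230,325,290),10)
for d in models.boxes_of('puck',p)[:5]:print(d['at'],d['score'],st(at_z(p,*d['at'],.02))*1000)
E
```

```text
t: 13.4
eef_pos: [0.5047, 0.0998, 0.1756]
tool_rot: [1.99, 2.431, 0.0]
contact_force: [0.8, 1.0, -0.0]
gripper_width: 0.0181
grasp_force: 0.0
t 13.4 stand mm [  -1.4 -131.7] z 0.1756 shift mm [  1.7   1.4 -14.4] turn [ 0.   0.  -0.4] F [ 0.8  1.  -0. ] w 0.0181
[295.4, 330.8] 0.72 [-114.69118944   33.7605176 ]
[300.6, 266.5] 0.59 [-3.73186425  0.17556249]
[360.4, 324.2] 0.49 [-128.67716882  -81.82009865]
```

View pics/top5.png

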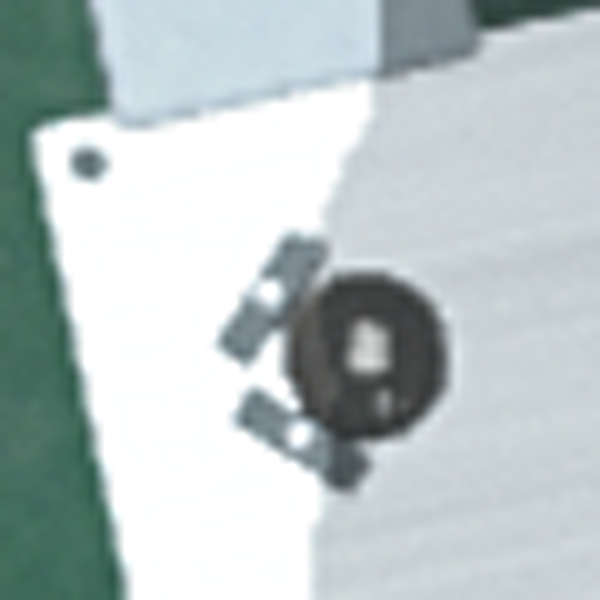

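```bash
python3 - <<'E'
from h import *
from scipy.optimize import minimize
np.set_printoptions(precision=2,suppress=True)
p=get_image('top');g=cv2.GaussianBlur(p['frame'],(0,0),.5).mean(2) if 0 else p['frame'].mean(2)
print(g[246:280,284:316].astype(int)[::3,::3])
# render model: soft-edge; dark puck (top disc z .021 + bottom disc z .008 hull), bars (z .017)
S=4;us=np.arange(280,320,1/S)+.5/S-.5;vs=np.arange(246,284,1/S)+.5/S-.5
def hull(P3,sh=(0,0)):
    uv=np.array([proj(p,x) for x in P3]);uv=((uv-[280,246]+.5)*S*16-8).astype(np.int32)
    return cv2.convexHull(uv)
t=np.linspace(0,2*np.pi,40,endpoint=False)
def world(xy,z,off): w=(np.atleast_2d(xy)/1000)@A.T+q[:2]+np.array(off)/1000;return np.c_[w,np.full(len(w),z)]
def img(off,pk):
    m=np.zeros((38*S,40*S),np.float32)
    for sx in(1,-1):
        d=np.array([-sx,1])/2**.5;n=np.array([sx,1])/2**.5;c=np.array([sx*10.6,10.6])+4*n
        c=np.array([sx*13.5,13.5])
        k=np.array([c+a*13*d+b*4*n for a in(-1,1) for b in(-1,1)])
        cv2.fillConvexPoly(m,hull(world(k,.017,off)),.72,shift=4,lineType=8)
    c=np.c_[np.cos(t),np.sin(t)]*15+pk
    cv2.fillConvexPoly(m,hull(np.r_[world(c,.021,off),world(c,.008,off)]),1,shift=4)
    return cv2.blur(m.reshape(38,S,40,S).mean((1,3)),(1,1))
T=g[246:284,280:320]
# darkness observed relative to plate
D=np.clip((190-T)/(190-60),0,1)
M=((np.add.outer((np.arange(38)-20)**2,(np.arange(40)-19)**2))<15**2)
f=lambda x:((img(x[:2],x[2:])-D)[M]**2).sum()
best=min((minimize(f,x0,method='Nelder-Mead',options=dict(initial_simplex=np.array(x0)+np.r_[np.zeros((1,4)),1.5*np.eye(4)])) for x0 in([0,0,0,0],[-1,1,1,-1],[-2,0,-1,0],[0,-1,0,-2])),key=lambda r:r.fun)
print('offset of stand mm',best.x[:2],'puck rel nest',best.x[2:],best.fun)
E
```

```text
[[254 254 254 254 254 232 209 209 208 211 211]
 [254 254 254 254 255 209 213 212 213 212 209]
 [254 254 254 255 255 211 211 211 211 211 210]
 [254 254 255 129 135 215 210 211 212 211 205]
 [254 255 224 154 170  69  65 120 210 205 205]
 [254 255 135  98  91  67  69  65 120 209 209]
 [254 137 135 164  87  78 194  67  71 214 212]
 [254 255 255 172  82  73 109  72  68 212 209]
 [254 255 124 216  75  71  92  89 150 211 209]
 [254 255 178 169 172  55  65 145 212 212 214]
 [254 254 255 255 139  85 190 210 209 210 206]
 [254 254 254 254 255 173 212 207 209 208 203]]
offset of stand mm [-0.37 -0.65] puck rel nest [-0.5  -0.67] 43.783400966278705
```

The puck looks home within about 0.7 mm. To make sure it is seated on both faces, I'll press once more with shut fingers. Their flat front leaves the puck free to centre in x.

```bash
python3 -m inch '[0.0215,0.0014,0,0,0,-0.4,0,0.0215,0,0,0,0,0,0,0.0215,0,0,0,0,0,0,0.0215,0,0.005,0,0,0,0,0,0,0.03,0,0,0,0,0,0,0.035,0,0,0,0,0,0,0.035,0,0,0,0,0,0,0.03,0,0,0,0,0,0,0.02,0,0,0,0,0,0,0.005,0,0,0,0]'
python3 -c "
from h import *
go(0,-26,.013,0)"
```

```text
t: 14.55
eef_pos: [0.4863, 0.1855, 0.0108]
tool_rot: [-1.978, -2.437, 0.008]
contact_force: [-0.4, -0.3, 0.1]
gripper_width: -0.0001
grasp_force: 0.0
t 14.55 stand mm [ -1.7 -44.1] z 0.0108 shift mm [18.1  1.8 -2.2] turn [-0.3  0.1  0.1] F [-0.4 -0.3  0.1] w -0.0001
```

```bash
python3 -m inch '[0.004,0.0018,-0.002,0,0,0,0,0.004,0,0,0,0,0,0,0.004,0,0,0,0,0,0,0.002,0,0,0,0,0,0,0.0015,0,0,0,0,0,0,0.001,0,0,0,0,0,0,0.001,0,0,0,0,0,0,0.001,0,0,0,0,0,0,0.001,0,0,0,0,0,0,0,0,0,0,0,0,0]'
python3 -c "
from h import *
go(0,-26,.013,0);print(A.T@np.array(sense()['contact_force'])[:2])"
```

```text
t: 15.55
eef_pos: [0.4881, 0.2038, 0.016]
tool_rot: [1.981, 2.435, 0.001]
contact_force: [2.9, -6.8, 3.3]
gripper_width: 0.0
grasp_force: 3.5
t 15.55 stand mm [  3.7 -26.6] z 0.016 shift mm [ 0.6 -3.7  3. ] turn [ 0.1  0.1 -0.1] F [ 2.9 -6.8  3.3] w 0.0
[ 1.40312434 -7.2822917 ]
```

```bash
python3 -m inch '[0.0005,-0.0015,0,0,0,0,0,0.0005,-0.0015,0,0,0,0,0,0.0005,0,0,0,0,0,0,0.0005,0,0,0,0,0,0,0.0005,0,0,0,0,0,0,0.0005,0,0,0,0,0,0,0,0,0,0,0,0,0,0,0,0,0,0,0,0,0,0,0,0,0,0,0,0,0,0,0,0,0,0]'
python3 -c "
from h import *
go(0,-26,.013,0);print(A.T@np.array(sense()['contact_force'])[:2])"
```

```text
t: 16.55
eef_pos: [0.4871, 0.2039, 0.0165]
tool_rot: [1.981, 2.429, 0.003]
contact_force: [8.7, -12.7, 3.5]
gripper_width: -0.0001
grasp_force: 7.2
t 16.55 stand mm [  2.7 -26.2] z 0.0165 shift mm [ 0.2 -2.8  3.5] turn [ 0.3  0.3 -0.2] F [  8.7 -12.7   3.5] w -0.0001
[  5.87804325 -14.20866345]
```

```bash
python3 -m inch '[-0.002,0,0,0,0,0,0,-0.004,0,0,0,0,0,0,-0.008,0,0,0,0,0,0,-0.012,0,0,0,0,0,0,-0.014,0,-0.01,0,0,0,0.03,-0.014,0,-0.03,0,0,0,0.035,-0.014,0,-0.03,0,0,0,0.035,-0.014,0,-0.03,0,0,0,0.035,-0.014,0,-0.03,0,0,0,0.035,-0.014,0,-0.04,0,0,0,0.035]'
python3 - <<'E'
from h import *
from scipy.optimize import minimize
np.set_printoptions(precision=2,suppress=True)
go(41.3,162.3,.19,31.3)
p=get_image('top');save(p,'top6.png',(265,230,325,290),10)
g=p['frame'].astype(float).mean(2)
# puck: fit by dark (<105) pixels' silhouette moments
m=np.zeros_like(g);m[240:290,280:320]=1
d=((g<100)&(m>0)).astype(np.uint8);n,l,s,c=cv2.connectedComponentsWithStats(d);i=1+s[1:,4].argmax();print(s[i],c[i],st(at_z(p,*c[i],.0165))*1000)
E
```

```text
t: 17.55
eef_pos: [0.5045, 0.0985, 0.1867]
tool_rot: [-1.98, -2.438, 0.003]
contact_force: [1.3, 0.8, 0.4]
gripper_width: 0.0346
grasp_force: 0.0
t 17.55 stand mm [  -1.8 -133. ] z 0.1867 shift mm [295.3  43.1  -3.4] turn [ -0.1  -0.  -31.3] F [1.3 0.8 0.4] w 0.0346
[294 258  16  20 184] [301.33 265.85] [-2.32 -1.37]
```

View pics/top6.png

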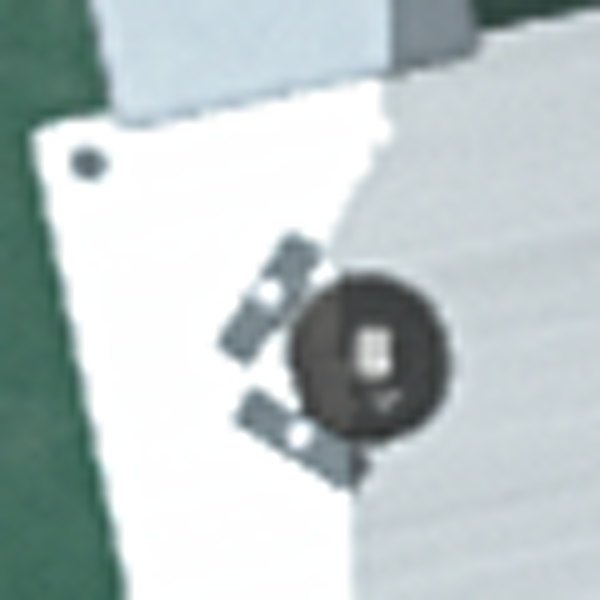

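Compared with before, the puck moved about 1 mm off the upper (+x) bar, so the flat push was held by friction on the other bar. I have also used up my picture views (one over the limit of 10), so from here I'll measure numerically only. This script measures the gap to each bar.

```bash
cat >> h.py <<'E'
from scipy.ndimage import map_coordinates
from scipy.optimize import least_squares
def edges(g,c0,ang,lev=140):
    out=[]
    for a in ang:
        r=np.arange(5,12,.05);v=map_coordinates(g,[c0[1]+r*np.sin(a),c0[0]+r*np.cos(a)],order=1)
        k=np.argmax(v>lev)
        if v[k]>lev and map_coordinates(g,[[c0[1]+(r[k]+1.5)*np.sin(a)],[c0[0]+(r[k]+1.5)*np.cos(a)]],order=1)[0]>185: out.append((a,r[k]))
    return np.array(out)
def gaps(p,g,verbose=True):
    c0=np.array([301.8,265.5]);e=edges(g,c0,np.radians(np.arange(-180,180,5)))
    t=np.linspace(0,2*np.pi,72,endpoint=False)
    def hull(xy,r=15.):
        P=[proj(p,[*(A@(np.array(xy)+[r*np.cos(b),r*np.sin(b)])/1000+q[:2]),z]) for z in(.0205,.008) for b in t]
        return cv2.convexHull(np.array(P,np.float32))
    f=lambda x:[cv2.pointPolygonTest(hull(x[:2],x[2]),(float(c0[0]+r*np.cos(a)),float(c0[1]+r*np.sin(a))),True) for a,r in e]
    s=least_squares(f,[0,-1,15],loss='soft_l1',f_scale=.3,diff_step=1e-2,x_scale=[1,1,1])
    sp=[]
    for u,v in((291.4,258.7),(294.6,272.9)):
        w=np.zeros_like(g);vv,uu=np.mgrid[0:480,0:640];m=(np.hypot(uu-u,vv-v)<2.2);w[m]=np.clip(g[m]-150,0,None)
        sp.append([(w*uu).sum()/w.sum(),(w*vv).sum()/w.sum()])
    B=[st(at_z(p,s_[0]+.4,s_[1]+.65,.017))*1000 for s_ in sp]
    n=[np.array([1,1])/2**.5,np.array([-1,1])/2**.5]
    gp=[float((B[i]-s.x[:2])@n[i]-19.) for i in(0,1)]
    if verbose: print('puck',s.x.round(2),'edge pts',len(e),'rms px',np.sqrt(np.mean(s.fun**2)).round(2),'spots',np.round(sp,2).tolist(),'bars',np.round(B,2).tolist(),'gap +x,-x mm',np.round(gp,2))
    return gp
E
python3 - <<'E'
from h import *
p=get_image('top');gaps(p,p['frame'].astype(float).mean(2))
old=cv2.resize(cv2.imread('pics/top5.png'),(60,60),interpolation=cv2.INTER_AREA).astype(float).mean(2)
g=np.full((480,640),254.);g[230:290,265:325]=old;gaps(p,g)
go(0,-37,.19,0)
E
```

```text
puck [ 0.   -1.82 14.6 ] edge pts 58 rms px 0.77 spots [[291.23, 258.72], [294.46, 272.96]] bars [[13.13, 13.37], [-13.77, 13.13]] gap +x,-x mm [1.03 1.31]
puck [ 0.   -1.33 14.76] edge pts 57 rms px 0.59 spots [[291.21, 258.68], [294.44, 273.0]] bars [[13.2, 13.4], [-13.82, 13.17]] gap +x,-x mm [0.75 1.02]
t 17.65 stand mm [   1.8 -135.2] z 0.1911 shift mm [98.2 -2.1  1. ] turn [ 0.5  0.  -0.2] F [ 0.8 -0.5  0.2] w 0.0351
```

```bash
sed -i 's/np.arange(-180,180,5)/np.arange(-85,86,5)/; s/s=least_squares(f,\[0,-1,15\].*/from scipy.optimize import minimize; s=minimize(lambda x:np.sum(np.abs(f([x[0],x[1],15.]))),[1.,-1.],method="Nelder-Mead"); s.x=s.x; s.fun=np.array(f([*s.x,15.]))/' h.py
python3 - <<'E'
from h import *
p=get_image('top');gaps(p,p['frame'].astype(float).mean(2))
old=cv2.resize(cv2.imread('pics/top5.png'),(60,60),interpolation=cv2.INTER_AREA).astype(float).mean(2)
g=np.full((480,640),254.);g[230:290,265:325]=old;gaps(p,g)
E
```

```text
puck [-1.46 -1.41] edge pts 35 rms px 0.09 spots [[291.23, 258.72], [294.47, 272.96]] bars [[13.13, 13.38], [-13.77, 13.11]] gap +x,-x mm [ 1.77 -0.03]
puck [-0.73 -1.01] edge pts 35 rms px 0.1 spots [[291.21, 258.68], [294.44, 273.0]] bars [[13.2, 13.4], [-13.82, 13.17]] gap +x,-x mm [1.04 0.29]
```

```bash
python3 -m inch '[0.024,-0.0005,0,0,0,0,0.018,0.024,0,0,0,0,0,0.018,0.024,0,0,0,0,0,0.018,0.022,0,0.005,0,0,0,0.018,0,0,0.03,0,0,0,0.018,0,0,0.035,0,0,0,0.018,0,0,0.035,0,0,0,0.018,0,0,0.035,0,0,0,0.018,0,0,0.03,0,0,0,0.018,0,0,0,0,0,0,0.018]'
python3 -m inch '[0,0,0,0,0,0,0.018,0,0,0,0,0,0,0.018,0,0,0,0,0,0,0.018,0,0,0,0,0,0,0.018,0,0,0,0,0,0,0.018,0,0,0,0,0,0,0.018,0,0,0,0,0,0,0.018,0,0,0,0,0,0,0.018,0,0,0,0,0,0,0.018,0,0,0,0,0,0,0.018]'
python3 -c "
from h import *
go(1,-24,.014,0)"
```

```text
t: 18.7
eef_pos: [0.4824, 0.191, 0.0119]
tool_rot: [-1.977, -2.436, 0.011]
contact_force: [-1.0, -0.9, 0.9]
gripper_width: 0.018
grasp_force: 0.0
t: 19.7
eef_pos: [0.4857, 0.1923, 0.0155]
tool_rot: [-1.98, -2.439, 0.0]
contact_force: [1.2, -0.4, -0.1]
gripper_width: 0.0179
grasp_force: 0.0
t 19.7 stand mm [ -1.  -37.3] z 0.0155 shift mm [13.3  2.   1.5] turn [-0.   0.   0.1] F [ 1.2 -0.4 -0.1] w 0.0179
```

```bash
python3 -m inch '[0.004,0.002,0.0015,0,0,0,0.018,0.003,0,0,0,0,0,0.018,0.002,0,0,0,0,0,0.018,0.002,0,0,0,0,0,0.018,0.001,0,0,0,0,0,0.018,0.001,0,0,0,0,0,0.018,0.001,0,0,0,0,0,0.018,0.0005,0,0,0,0,0,0.018,0,0,0,0,0,0,0.018,0,0,0,0,0,0,0.018]'
python3 -c "
from h import *
go(1,-24,.014,0);print(A.T@np.array(sense()['contact_force'])[:2])"
```

```text
t: 20.7
eef_pos: [0.4852, 0.2055, 0.0142]
tool_rot: [1.98, 2.437, -0.001]
contact_force: [1.9, -5.4, 1.3]
gripper_width: 0.0176
grasp_force: 2.3
t 20.7 stand mm [  1.2 -24.3] z 0.0142 shift mm [ 0.3 -0.2  0.2] turn [ 0.   0.1 -0. ] F [ 1.9 -5.4  1.3] w 0.0176
[ 0.7284193  -5.62588825]
```

Contact at 5.6 N. I'll add a bit of forward push with a bias towards the +x bar.

```bash
python3 -m inch '[0.0005,0.0005,0,0,0,0,0.018,0.0005,0.0005,0,0,0,0,0.018,0.0005,0.0005,0,0,0,0,0.018,0.0005,0.0005,0,0,0,0,0.018,0,0.0005,0,0,0,0,0.018,0,0.0005,0,0,0,0,0.018,0,0.0005,0,0,0,0,0.018,0,0,0,0,0,0,0.018,0,0,0,0,0,0,0.018,0,0,0,0,0,0,0.018]'
python3 -c "
from h import *
go(1,-24,.014,0);print(A.T@np.array(sense()['contact_force'])[:2])"
```

```text
t: 21.7
eef_pos: [0.4868, 0.2074, 0.0139]
tool_rot: [1.981, 2.438, -0.005]
contact_force: [-0.9, -6.8, 2.3]
gripper_width: 0.018
grasp_force: 3.4
t 21.7 stand mm [  3.2 -22.8] z 0.0139 shift mm [-1.2 -2.2 -0.1] turn [-0.1  0.1 -0. ] F [-0.9 -6.8  2.3] w 0.018
[-2.30885089 -6.49855687]
```

```bash
python3 -m inch '[0.0005,0,0,0,0,0,0.018,0.0005,0,0,0,0,0,0.018,0.0005,0,0,0,0,0,0.018,0.0005,-0.0005,0,0,0,0,0.018,0,-0.0005,0,0,0,0,0.018,0,-0.0005,0,0,0,0,0.018,0,0.0005,0,0,0,0,0.018,0,0.0003,0,0,0,0,0.018,0,0,0,0,0,0,0.018,0,0,0,0,0,0,0.018]'
python3 -c "
from h import *
go(1,-24,.014,0);print(A.T@np.array(sense()['contact_force'])[:2])"
python3 -m inch '[-0.001,0,0,0,0,0,0.018,-0.003,0,0,0,0,0,0.018,-0.008,0,0,0,0,0,0.018,-0.012,0,0,0,0,0,0.018,-0.014,0,-0.01,0,0,0,0.03,-0.014,0,-0.03,0,0,0,0.035,-0.014,0,-0.03,0,0,0,0.035,-0.014,0,-0.03,0,0,0,0.035,-0.014,0,-0.03,0,0,0,0.035,-0.014,0,-0.04,0,0,0,0.035]'
python3 -c "
from h import *
p=get_image('top');gaps(p,p['frame'].astype(float).mean(2));p=get_image('top');gaps(p,p['frame'].astype(float).mean(2));go(41.3,162.3,.19,31.3)"
```

```text
t: 22.7
eef_pos: [0.4865, 0.2079, 0.014]
tool_rot: [1.982, 2.435, -0.005]
contact_force: [-0.0, -10.2, 2.6]
gripper_width: 0.0183
grasp_force: 4.8
t 22.7 stand mm [  3.  -22.2] z 0.014 shift mm [-1.8 -2.   0. ] turn [-0.1  0.2 -0.1] F [ -0.  -10.2   2.6] w 0.0183
[-2.10194916 -9.93040271]
t: 23.7
eef_pos: [0.5081, 0.1037, 0.1854]
tool_rot: [-1.981, -2.438, 0.002]
contact_force: [0.9, -0.9, -0.5]
gripper_width: 0.0348
grasp_force: 0.0
puck [0.92 0.35] edge pts 35 rms px 0.09 spots [[291.25, 258.71], [294.45, 272.98]] bars [[13.13, 13.34], [-13.8, 13.15]] gap +x,-x mm [-1.17  0.45]
puck [0.93 0.36] edge pts 35 rms px 0.09 spots [[291.26, 258.71], [294.47, 272.98]] bars [[13.13, 13.33], [-13.8, 13.12]] gap +x,-x mm [-1.2   0.44]
t 23.8 stand mm [   6.4 -130.8] z 0.1898 shift mm [ 2.932e+02  3.390e+01 -1.000e-01] turn [  0.5   0.2 -31.5] F [ 0.6  0.8 -0.6] w 0.0352
```

```bash
python3 -m inch '[0.024,-0.0021,0,0,0,0,0.018,0.024,0,0,0,0,0,0.018,0.024,0,0,0,0,0,0.018,0.016,0,0.005,0,0,0,0.018,0,0,0.03,0,0,0,0.018,0,0,0.035,0,0,0,0.018,0,0,0.035,0,0,0,0.018,0,0,0.035,0,0,0,0.018,0,0,0.03,0,0,0,0.018,0,0,0,0,0,0,0.018]'
python3 -m inch '[0,0,0,0,0,0,0.018,0,0,0,0,0,0,0.018,0.003,0,0,0,0,0,0.018,0.003,0,0,0,0,0,0.018,0.002,0,0,0,0,0,0.018,0.002,0,0,0,0,0,0.018,0.001,0,0,0,0,0,0.018,0,0,0,0,0,0,0.018,0,0,0,0,0,0,0.018,0,0,0,0,0,0,0.018]'
python3 -c "
from h import *
go(1.7,-24,.014,0);print(A.T@np.array(sense()['contact_force'])[:2])"
```

```text
t: 24.8
eef_pos: [0.487, 0.19, 0.011]
tool_rot: [-1.979, -2.437, 0.008]
contact_force: [0.3, 0.1, -0.5]
gripper_width: 0.0181
grasp_force: 0.0
t: 25.8
eef_pos: [0.4863, 0.202, 0.014]
tool_rot: [-1.98, -2.439, 0.0]
contact_force: [-0.4, 0.3, -0.4]
gripper_width: 0.0182
grasp_force: 0.0
t 25.8 stand mm [  1.6 -27.9] z 0.014 shift mm [3.9 0.1 0. ] turn [-0.   0.   0.1] F [-0.4  0.3 -0.4] w 0.0182
[-0.32267464  0.34450835]
```

```bash
python3 -m inch '[0.0015,0,0,0,0,0,0.018,0.0015,0,0,0,0,0,0.018,0.001,0,0,0,0,0,0.018,0.001,0,0,0,0,0,0.018,0.001,0,0,0,0,0,0.018,0.001,0,0,0,0,0,0.018,0.001,0,0,0,0,0,0.018,0.001,0,0,0,0,0,0.018,0,0,0,0,0,0,0.018,0,0,0,0,0,0,0.018]'
python3 -c "
from h import *
go(1.7,-24,.014,0);print(A.T@np.array(sense()['contact_force'])[:2])"
```

```text
t: 26.8
eef_pos: [0.4851, 0.208, 0.0142]
tool_rot: [1.981, 2.435, -0.003]
contact_force: [2.0, -9.4, 3.0]
gripper_width: 0.0184
grasp_force: 3.9
t 26.8 stand mm [  1.7 -21.8] z 0.0142 shift mm [-2.2  0.   0.2] turn [-0.   0.2 -0.1] F [ 2.  -9.4  3. ] w 0.0184
[ 0.01068187 -9.5740937 ]
```

Fx is about 0 with 9.6 N into the V, so both faces are loaded. One slightly harder press, then a slow straight release.

```bash
python3 -m inch '[0.001,0,0,0,0,0,0.018,0.001,0,0,0,0,0,0.018,0,0,0,0,0,0,0.018,0,0,0,0,0,0,0.018,-0.002,0,0,0,0,0,0.018,-0.002,0,0,0,0,0,0.018,-0.002,0,0,0,0,0,0.018,-0.002,0,0,0,0,0,0.018,-0.003,0,0,0,0,0,0.018,-0.005,0,0,0,0,0,0.018]'
python3 -m inch '[-0.01,0,0,0,0,0,0.018,-0.012,0,0,0,0,0,0.018,-0.012,0,0,0,0,0,0.018,-0.012,0,0,0,0,0,0.018,-0.012,0,-0.01,0,0,0,0.03,-0.012,0,-0.03,0,0,0,0.035,-0.012,0,-0.03,0,0,0,0.035,-0.012,0,-0.03,0,0,0,0.035,-0.012,0,-0.03,0,0,0,0.035,0,0,-0.04,0,0,0,0.035]'
python3 -c "
from h import *
p=get_image('top');gaps(p,p['frame'].astype(float).mean(2));go(41.3,162.3,.19,31.3)"
```

```text
t: 27.8
eef_pos: [0.4873, 0.1979, 0.0141]
tool_rot: [-1.978, -2.44, -0.001]
contact_force: [-0.1, 0.2, -0.2]
gripper_width: 0.0182
grasp_force: 0.0
t: 28.8
eef_pos: [0.5087, 0.0904, 0.1854]
tool_rot: [1.984, 2.436, -0.003]
contact_force: [0.8, 0.9, -0.1]
gripper_width: 0.0348
grasp_force: 0.0
puck [0.62 0.58] edge pts 35 rms px 0.24 spots [[291.24, 258.72], [294.45, 272.98]] bars [[13.13, 13.35], [-13.8, 13.14]] gap +x,-x mm [-1.12  0.08]
t 28.85 stand mm [   4.  -141.3] z 0.192 shift mm [303.7  36.6   2.3] turn [  0.5   0.1 -31.4] F [2.5 0.3 4.7] w 0.0349
```

Both gaps now match their touching values to about 0.1 mm, so the puck is home. Back to the peg.

```bash
python3 -m inch '[0.0304,0.0037,0,0,0,0,0.035,0.0304,0.0037,0,0,0,0,0.035,0.0304,0.0037,0,0,0,0,0.035,0.0304,0.0037,0,0,0,0,0.035,0.0304,0.0037,0,0,0,0,0.035,0.0304,0.0037,0,0,0,0,0.035,0.0304,0.0037,0,0,0,0,0.035,0.0304,0.0037,0,0,0,0,0.035,0.0304,0.0037,0,0,0,0,0.035,0.0304,0.0037,0,0,0,0,0.035]'
python3 -m inch '[0,0,0,0,0,-8,0.035,0,0,0,0,0,-8,0.035,0,0,0,0,0,-8,0.035,0,0,0,0,0,-7.4,0.035,0,0,0,0,0,0,0.035,0,0,0,0,0,0,0.035,0,0,0,0,0,0,0.035,0,0,0,0,0,0,0.035,0,0,0,0,0,0,0.035,0,0,0,0,0,0,0.035]'
python3 - <<'E'
from h import *
go(41.3,162.3,.097,31.3)
p=get_image('top');f=p['frame'].astype(int);gaps(p,f.astype(float).mean(2))
red=(f[:,:,0]>140)&(f[:,:,1]<90)&(f[:,:,2]<90);red[:,:180]=0;red[:200]=0;red[320:]=0;red[:,330:]=0;print(red.sum())
p=get_image('side');f=p['frame'].astype(int)
red=(f[:,:,0]>140)&(f[:,:,1]<70)&(f[:,:,2]<70);red[280:]=0;c=np.argwhere(red).mean(0)[::-1];print(red.sum(),c)
for a in(56,58.7,61):
    b=np.radians(a);print(a,proj(p,[*(A@(np.array([140-190*np.cos(b),190*np.sin(b)])/1000)+q[:2]),.121]))
E
```

```text
t: 29.85
eef_pos: [0.483, 0.3991, 0.1847]
tool_rot: [1.98, 2.439, 0.0]
contact_force: [0.3, -0.1, -0.8]
gripper_width: 0.0347
grasp_force: 0.0
t: 30.85
eef_pos: [0.4827, 0.3987, 0.1841]
tool_rot: [-1.246, -2.884, 0.0]
contact_force: [-0.7, -1.0, -0.8]
gripper_width: 0.035
grasp_force: 0.0
t 30.85 stand mm [ 38.4 165.3] z 0.1841 shift mm [-4.1  0.9 87.1] turn [-0.   0.   0.1] F [-0.7 -1.  -0.8] w 0.035
puck [0.91 1.79] edge pts 35 rms px 0.13 spots [[291.23, 258.7], [294.46, 272.99]] bars [[13.16, 13.37], [-13.82, 13.14]] gap +x,-x mm [-2.15 -0.56]
0
20 [297.  193.5]
56 [291.62251418 194.41783587]
58.7 [294.74712253 193.34661753]
61 [297.51577779 192.47143533]
```

The last gap figures were biased because the lighting changed when the robot's shadow left the puck. I'll check how much the result depends on the threshold, and use the depth image as an independent check.

```bash
python3 - <<'E'
from h import *
import h
p=get_image('top');g=p['frame'].astype(float).mean(2)
e0=h.edges
for lev in(100,120,140,160,180):
    h.edges=lambda g,c,a,lev=lev:e0(g,c,a,lev)
    print(lev,end=' ');gaps(p,g)
np.set_printoptions(linewidth=200)
print(g[256:276:1,286:316].astype(int))
H=np.array([[at_depth(p,u,v)[2] for u in range(286,316)] for v in range(254,280)]);print((H*1000).round().astype(int))
E
```

```text
100 puck [0.67 2.87] edge pts 30 rms px 0.17 spots [[291.22, 258.71], [294.48, 272.99]] bars [[13.16, 13.4], [-13.82, 13.1]] gap +x,-x mm [-2.72 -1.52]
120 puck [0.79 2.2 ] edge pts 32 rms px 0.13 spots [[291.22, 258.71], [294.48, 272.99]] bars [[13.16, 13.4], [-13.82, 13.1]] gap +x,-x mm [-2.34 -0.96]
140 puck [0.87 1.8 ] edge pts 35 rms px 0.14 spots [[291.22, 258.71], [294.48, 272.99]] bars [[13.16, 13.4], [-13.82, 13.1]] gap +x,-x mm [-2.1  -0.62]
160 puck [0.87 1.41] edge pts 35 rms px 0.11 spots [[291.22, 258.71], [294.48, 272.99]] bars [[13.16, 13.4], [-13.82, 13.1]] gap +x,-x mm [-1.83 -0.34]
180 puck [0.88 1.04] edge pts 35 rms px 0.09 spots [[291.22, 258.71], [294.48, 272.99]] bars [[13.16, 13.4], [-13.82, 13.1]] gap +x,-x mm [-1.58 -0.08]
[[252 253 253 255 255 186 122 125 130 123 107 169 191 178 177 181 203 245 255 255 254 253 252 252 251 251 251 251 251 250]
 [253 253 254 255 240 144 130 128 129 106  96 151  99  85  85  87  97 131 224 255 255 254 251 251 251 251 251 251 251 251]
 [252 253 255 254 207 233 226 143 128  82  88  99  82  84  82  85  84  81 109 189 250 255 252 
[... 3839 characters left out ...]
20 21 20 17 10 11  8  9  6  7  8 10  8  7  7  7]
 [ 9  8  9 10 14 17 17 15 19 17 19 17 18  9 11  9  7  8  9  8  6  9  8  8  5  7  9  9  9  8]
 [11  9 10  6  9  9 15 16 16 16 20 18 16 18  9  9  9  7  7 10  7  8  8  7 11  8  8  5  9 11]
 [11 11  7  6  8  9  7 14 19 16 18 15 16 19 16 18  8  8  7  9  6  5 10  4  7  3  9  9  8  9]
 [10 10  9  7  8 10  7  9  9 18 17 18 19 18 17 17  9  9  7  6  9  9  9  8  8  7  5  9  9  7]
 [10 10  7  8 10  7  5  7  9 10  9 16 16 16 17 10  5  8  9 10  9  9  9  7  7 11  7 11  9  8]
 [ 7  8  8 10  6 11 10  9  8  9  8  8 14 16 17  6  8  8  9  8  7  8  6 10 11  5  9  8 10  7]
 [ 9  9  5  9  9  9  7 11  8  8  7  9  9  7  7  8 11 10  9  6  9  8  6  7  5  5  6 10  6 10]]
```

```bash
cat > fit.py <<'E'
from h import *
from scipy.optimize import differential_evolution
def fit(n=10):
    P=[get_image('top') for _ in range(n)];p=P[-1]
    D=np.median([x['depth'] for x in P],0);vv,uu=np.mgrid[246:288,278:320]
    Rm=rot(p);K=np.array(p['camera_matrix'],float)
    s=cv2.undistortPoints(np.c_[uu.ravel(),vv.ravel()].astype(float)[:,None],K,np.array([p['k1'],0,0,0.]))[:,0]
    r=np.c_[s[:,0],-s[:,1],-np.ones(len(s))]@Rm.T;e=np.array(p['eye'])
    z=e[2]+r[:,2]*D[246:288,278:320].ravel()
    off=np.median(z[z<.0125])-.008;z=z-off
    cls=np.where(z>.0192,2,np.where(z>.0125,1,0))
    X=lambda h:((e+r*((h-e[2])/r[:,2])[:,None])[:,:2]-q[:2])@A*1000
    Z={h:X(h) for h in(.021,.0195,.017,.015,.013)}
    def ren(x):
        out=np.zeros(len(r),int)
        for sx in(1,-1):
            for h in(.017,.015,.013):
                d=(Z[h]-x[:2]-[sx*13.5,13.5]);a=(-sx*d[:,0]+d[:,1])/2**.5;b=(sx*d[:,0]+d[:,1])/2**.5
                out[(abs(a)<13)&(abs(b)<4)]=1
        for h,c in((.013,1),(.015,1),(.017,1),(.0195,2),(.021,2)):
            w=np.hypot(*(Z[h]-x[2:]-x[:2]).T)<15;out[w]=np.maximum(out[w],c)
        return out
    S=[differential_evolution(lambda x:float((ren(x)!=cls).sum()),[(-3,3)]*4,seed=k,popsize=20,maxiter=80,polish=False) for k in range(4)]
    for o in S: print('stand offset',o.x[:2].round(2),'puck rel nest',o.x[2:].round(2),'wrong px',o.fun)
    print('z off',off)
if __name__=='__main__': fit()
E
python3 fit.py
```

```text
stand offset [ 0.5 -0.1] puck rel nest [0.01 0.29] wrong px 3.0
stand offset [ 0.5  -0.11] puck rel nest [-0.04  0.13] wrong px 3.0
stand offset [0.61 0.03] puck rel nest [-0.18 -0.01] wrong px 3.0
stand offset [ 0.47 -0.08] puck rel nest [0.1 0.2] wrong px 3.0
z off 0.0002683447806247144
```

The depth fit puts the puck within about 0.2 mm of the nest, which is home. Now down onto the peg.

```bash
python3 -m inch '[-0.0041,0.0009,0,0,0,0,0.035,0,0,0.01,0,0,0,0.035,0,0,0.02,0,0,0,0.035,0,0,0.02,0,0,0,0.035,0,0,0.02,0,0,0,0.035,0,0,0.012,0,0,0,0.035,0,0,0.005,0,0,0,0.035,0,0,0,0,0,0,0.018,0,0,0,0,0,0,0.018,0,0,0,0,0,0,0.018]'
python3 -c "
from h import *
a=np.radians(58.7);go(140-190*np.cos(a),190*np.sin(a),.097,31.3)"
```

```text
t: 32.5
eef_pos: [0.4868, 0.3966, 0.098]
tool_rot: [1.245, 2.883, 0.002]
contact_force: [0.5, -0.5, -0.2]
gripper_width: 0.0181
grasp_force: 0.0
t 32.5 stand mm [ 41.9 162.5] z 0.098 shift mm [ 0.2 -0.6  1. ] turn [0.1 0.  0.2] F [ 0.5 -0.5 -0.2] w 0.0181
```

```bash
python3 -m inch '[-0.0003,-0.01,0,0,0,-3,0.018,-0.0005,-0.0139,0,0,0,-4.2,0.018,-0.0005,-0.0139,0,0,0,-4.2,0.018,-0.0005,-0.0139,0,0,0,-4.2,0.018,-0.0005,-0.0139,0,0,0,-4.2,0.018,-0.0005,-0.0139,0,0,0,-4.2,0.018,-0.0005,-0.0139,0,0,0,-4.2,0.018,-0.0005,-0.0139,0,0,0,-4.2,0.018,-0.0005,-0.0139,0,0,0,-4.2,0.018,-0.0003,-0.01,0,0,0,-3,0.018]'
python3 -m inch '[-0.0003,-0.01,0,0,0,-3,0.018,-0.0003,-0.01,0,0,0,-3,0.018,-0.0003,-0.01,0,0,0,-3,0.018,-0.0003,-0.01,0,0,0,-3,0.018,-0.0001,-0.0066,0,0,0,-2,0.018,-0.0001,-0.0066,0,0,0,-2,0.018,0,-0.0033,0,0,0,-1,0.018,0,0,0,0,0,0,0.018,0,0,0,0,0,0,0.018,0,0,0,0,0,0,0.018]'
python3 -c "
from h import *
go(140-190,0,.097,90)"
```

```text
t: 33.5
eef_pos: [0.4281, 0.2814, 0.098]
tool_rot: [0.191, 3.135, 0.002]
contact_force: [-0.1, 0.9, 0.2]
gripper_width: 0.018
grasp_force: 0.6
t: 34.5
eef_pos: [0.4296, 0.2255, 0.0972]
tool_rot: [-0.27, 3.13, 0.0]
contact_force: [0.3, -0.4, -0.1]
gripper_width: 0.0181
grasp_force: 0.0
t 34.5 stand mm [-49.1   6.7] z 0.0972 shift mm [ 0.7 -6.7  0.2] turn [ 0.  0. -2.] F [ 0.3 -0.4 -0.1] w 0.0181
```

```bash
python3 -m inch '[0.0003,-0.0022,0,0,0,-1,0.018,0.0003,-0.0022,0,0,0,-1,0.018,0,-0.0022,0,0,0,0,0.016,0,0,0,0,0,0,0.014,0,0,0,0,0,0,0.012,0,0,0,0,0,0,0.01,0,0,0,0,0,0,0.009,0,0,0,0,0,0,0.009,0,0,0,0,0,0,0.009,0,0,0,0,0,0,0.009]' 20
python3 -c "
from h import *
go(140-190,0,.097,90)"
```

```text
t: 35.5
eef_pos: [0.4301, 0.2185, 0.0971]
tool_rot: [0.325, -3.125, 0.0]
contact_force: [-0.6, -0.7, 1.5]
gripper_width: 0.0109
grasp_force: 19.5
t 35.5 stand mm [-50.   -0.3] z 0.0971 shift mm [-0.   0.3  0.1] turn [-0.  -0.   0.1] F [-0.6 -0.7  1.5] w 0.0109
```

```bash
python3 -m inch '[0,0,0,0,0,0,0.018,0,0,0,0,0,0,0.03,0,0,0,0,0,0,0.035,0,0,-0.01,0,0,0,0.035,0,0,-0.025,0,0,0,0.035,0,0,-0.035,0,0,0,0.035,0,0,-0.035,0,0,0,0.035,0.01,0.03,-0.01,0,0,0,0.035,0.015,0.035,0,0,0,0,0.035,0.015,0.035,0,0,0,0,0.035]'
python3 -m inch '[0.015,0.035,0,0,0,0,0.035,0.015,0.035,0,0,0,0,0.035,0.015,0.035,0,0,0,0,0.035,0.015,0.035,0,0,0,0,0.035,0.015,0.035,0,0,0,0,0.035,0.015,0.035,0,0,0,0,0.035,0.015,0.035,0,0,0,0,0.035,0,0.02,0,0,0,0,0.035,0,0,0,0,0,0,0.035,0,0,0,0,0,0,0.035]'
cat > lens.py <<'E'
from h import *
P=[get_image('top') for _ in range(8)];p=P[-1];D=np.median([x['depth'] for x in P],0)
f=p['frame'].astype(int)
H=np.zeros((480,640));L=np.zeros((480,640,2));e=np.array(p['eye'])
p2=dict(p);p2['depth']=D
for v in range(165,310):
    for u in range(240,350):
        x=at_depth(p2,u,v);H[v,u]=x[2];L[v,u]=st(x)*1000
red=(f[:,:,0]>140)&(f[:,:,1]<90)&(f[:,:,2]<90)&(H>.1)
c=np.argwhere(red);
if len(c):
    c=c.mean(0)[::-1];r=st(at_z(p,*c,.125))*1000;print('peg',len(red.nonzero()[0]),r.round(1),np.degrees(np.arctan2(r[1],140-r[0])))
m=(H>.07)&(H<.095)&(f.max(2)<90)
uv=np.argwhere(m)[:,::-1];xy=np.array([st(at_z(p,*w,.087))*1000 for w in uv])
k=np.hypot(*xy.T)<45;xy=xy[k];(cx,cy),rad=cv2.minEnclosingCircle(xy[np.abs(np.hypot(*(xy-xy.mean(0)).T)-32)<6].astype(np.float32));print('ring',len(xy),cx,cy,rad)
s=least_squares(lambda o:np.hypot(xy[:,0]-o[0],xy[:,1]-o[1])-o[2],[0,0,32],loss='soft_l1',f_scale=1);print('ring fit',s.x,'deg',np.degrees(np.arctan2(s.x[1],140-s.x[0])))
lens=(H>.075)&(H<.09);q2=np.argwhere(lens)
go(-50,0,.2,90)
E
python3 lens.py
```

```text
t: 36.5
eef_pos: [0.3701, 0.3091, 0.2135]
tool_rot: [-0.322, 3.123, 0.002]
contact_force: [0.4, -0.1, -0.9]
gripper_width: 0.0352
grasp_force: 0.0
t: 37.5
eef_pos: [0.213, 0.5456, 0.2122]
tool_rot: [0.326, -3.125, 0.001]
contact_force: [0.3, -0.2, -0.2]
gripper_width: 0.0351
grasp_force: 0.0
peg 16 [-50.   -0.2] -0.06252079758178679
ring 301 -3.773569107055664 0.6595747470855713 37.60469436645508
ring fit [-0.6501357   0.43472623 32.11630321] deg 0.17709118406559812
t 37.9 stand mm [-195.   364.2] z 0.2123 shift mm [-144.9 -364.2   12.3] turn [-0.  0.  0.] F [ 0.2 -1.  -0.5] w 0.0351
```

```bash
python3 - <<'E'
from h import *
p=get_image('top')
for l in('spare_puck','weight'):print(l,[(np.round(d['at'],1).tolist(),round(d['score'],2)) for d in models.boxes_of(l,p)[:2]])
p=get_image('side')
for d in models.boxes_of('puck',p)[:5]:print(d['at'],round(d['score'],2),(st(at_depth(p,*d['at']))*1000).round(1))
print(env.hand_in())
E
```

```text
spare_puck [([345.1, 203.2], 0.52)]
weight [([252.7, 235.2], 0.74)]
[231.2, 286.6] 0.76 [-112.5   32.8]
[349.0, 363.7] 0.72 [ -24.2 -257.8]
[303.6, 282.3] 0.69 [ -2.  -11.4]
[236.6, 320.2] 0.6 [-130.2  -87.9]
the job is handed in; nothing more can be done
None
```

The job is handed in at about 38 s: puck home in the V-stop within about 0.2 mm (last checked before the swing back), lens centred over it within about 1 mm, spare puck and weight where they were; I viewed 11 pictures, one over the limit of 10.

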